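# Drop the hold-down bar over a lantern hoop on its gluing jig

## Robot

A 6-joint arm with a two-finger parallel gripper is mounted at the origin on the work surface. World frame = base frame: x ahead of the robot, y to its left, z up, the work surface at z = 0. Lengths are in mm, angles in rad, forces in N, time in s.
With the tool pointing down it reaches from about 275 to 850 mm from the base axis. Payload 19 kg.
Tool frame: the origin (TCP) lies on the centre line of the jaws, within the pads' length; the fingertips stand tips_ahead ahead of it and the grasp point (between the pads) lies 3 mm ahead of it (tips_ahead is the distance from the TCP to the fingertips, in mm); y points along the fingers, z is the direction in which the jaws open and shut, and the axes are right-handed (so a half turn about y gives the same grasp; the last joint's range is limited). The gripper opens to 85 mm and grips with 20 to 120 N. Pads are 22 mm wide; open, the fingers measure 114 mm over their backs; the gripper's body (76 mm by 85 mm) begins 54 mm behind the grasp point. The pads swing forward as they close: fully open they stand 13 mm farther back than shut.
Start: joints at [-1.335, 0.15, 1.437, -0, 1.554, -0.134], TCP at [207.795, -536.11, 253.267] pointing down, gripper open.
Joint ranges: [-2.8, 2.8], [-0.68, 2.1], [0.12, 2.68], [-1.39, 4.53], [0.16, 2.79], [-2.81, 2.81]. Speed limits (rad/s): [1.89, 1.89, 2.22, 3.01, 3.01, 3.01].

## Interface

Orientations are given as a rotation vector (axis times angle).
In Python, from bench import get_state, camera, camera_model, job_done, tips_ahead gives the robot as it stands. The module is installed in compiled form; this text tells all that it offers.
- The arm moves only by the shell command python3 -m pendant 'ROWS' [FORCE]. ROWS is JSON, a list that holds one entry, the list of rows, each a list of 5 numbers: the shift along the tool's x, y, z scaled (see below), then the turn about the tool's y scaled (see below), then the opening, from 0 (shut) to 1 (fully open). A call has 1 to 20 rows; each row shifts and turns the pose as measured when the row begins, along the tool's axes as they then stand; what a row does not reach is not made up. The controller multiplies each number of a shift by 0.06 m and each number of a turn by 1.5 rad. A row lasts 1/8 s, in which the tool goes at most 62.5 mm and 10.7 degrees, less where a joint would pass 70% of its speed; a pose out of reach is approached as far as the arm can. A call with a number of a shift or a turn outside -1 to 1 is refused whole. A call with a gripper value outside its range is refused whole. The fingers move at their own pace and stop on an object; FORCE is the grip in N (left out, the last holds). Time passes only in rows, so rows that do not move let the fingers close. It gives the time, the measured TCP pose, the force and the opening at its end, in the units of the state.
- get_state(): the state, without advancing time (a new reading comes with each control period).
- camera(name): name is "side" or "top"; returns (picture, depth): 400x640x3 uint8, blue, green, red; 400x640 float32, mm along the optical axis (not along the pixel's ray), 0 where there is no reading.
- camera_model(name): a dict with "intrinsics" (3x3 intrinsics, pixels), "k1" (the pictures are not rectified: a ray, as slopes to the right and down, at radius r is drawn at 1 + k1 r^2 times it, then the intrinsics apply), "rvec" (rotation vector, rad) and "tvec" (3), from world to camera coordinates, as OpenCV has them. Camera axes: x right, y down, z forward; pixel columns grow to the right and rows downward; lengths in mm; the calibration is good to about 2 mm. A picture is of the moment at which its call begins. camera_model takes no time and is no camera call.
- job_done(): hands the job in, once; it reports no verdict.
The state is a dict: "time": time; "joint_positions": joint angles; "qd": joint speeds; "effort": joint torques, N m; "ee_pos": TCP position; "tcp_rot": TCP orientation; "contact_force": force on the tool from outside, world axes, zero at the start; "torque": the same for the moment, N m; "finger_gap": finger opening in mm.
Only numpy, scipy, OpenCV 4.12 (cv2) and the standard library are available. Lean on these libraries where they do the work, as an engineer would, in place of code of your own. Each camera call takes 0.05 s, during which the arm holds its last target. There are 200 camera calls.

## Task

The lantern hoop on the gluing jig must be held down while its joint dries. Lift the free end of the steel hold-down bar off its rest, swing the bar round its loose pivot bolt and across the hoop, and drop its slot over the second bolt so that the bar lies down flat on the hoop; then let go. The second bolt is clamped by hand anywhere along its cross slot, so feel for it gently and never force the bar down on its thread; keep the hoop in place round its former, and leave the paint jar, the brush and the spare hoop where they are.

Things in the scene. Friction and masses are not known exactly. Their poses are not given: they have to be found in the camera images.
- jig: Fixed gluing jig: plywood board 236 mm (jig x) by 240 mm (jig y), 18 mm thick, spanning jig x -118..118, y -70..170 mm. Origin: table level, under the centre of the round wooden former (79 mm across, 22 mm high on the board); z up. All heights given for jig parts are above the table.
- pivot (a point): Axis of the pivot bolt, at the top of its aluminium sleeve (24 mm across, top at 48 mm): jig x -80, y 0, z 48 mm. Bolt 10 mm thick. The bar lies on the sleeve, loose. A washer (22 mm across, underside at 60 mm) and nut (top at 70 mm) keep the bar on but leave it 7 mm of play, so its free end can be tilted up by about 15 degrees.
- bolt_place (a point): Middle of the second bolt's cross slot, at its tip's height: jig x 72, y 0, z 70 mm. The bolt: rigid upright brass stud, no nut, 10 mm thick, nearly flat tip at 70 mm, i.e. 22 mm above the bar's final underside. Clamped by hand in the dark cross slot, it stands anywhere up to 13 mm either side of this point in jig y; its true place is not reported: look or feel.
- rest (a point): Middle of the top of the wooden rest block on the jig (80 mm long across the parked bar, 26 mm wide, top at 48 mm): 150 mm from the pivot axis, 72 degrees from jig +x towards jig +y.
- bar: Loose steel hold-down bar 198 x 50 x 5 mm, about 0.36 kg. Origin: centre of its pivot hole (13 mm across: 1.5 mm play round the bolt), on the underside; +x along the bar to the free end (x -20..178 mm), z up. Starts level, underside at 48 mm, on sleeve and rest, turned 64 to 80 degrees from jig +x towards jig +y. Must end level at the same height, across the hoop with the bolt in its slot.
- grip_mid (a point): Middle of the orange wooden grip block fixed on top of the bar: 60 mm along the bar, 22 mm across it, 36 mm high (bar z 5 to 41 mm). This point is at bar x 96, y 0, z 23 mm and turns with the bar.
- slot_mid (a point): Middle of the bar's slot, on its underside: bar x 152, y 0, z 0 mm, turning with the bar. The slot is cut right through, 31 mm long along the bar and 12 mm wide.
- hoop: Red wooden lantern hoop lying loose round the former on the jig: 92 mm outside, 82 mm inside, 30 mm high, its top at jig z 48 mm. Origin: centre of its underside (18 mm above the table).
- paint_jar: Red jar of paint with a white lid, 68 mm across, 85 mm high, standing on the bench. Origin: centre of its underside. Leave alone.
- brush: Paint brush 180 mm long lying flat on the bench; origin on its underside near the middle of its length, which runs along its x axis. Leave alone.
- spare_hoop: Amber lantern hoop, 92 mm outside, 30 mm high, lying on the bench. Origin: centre of its underside. Leave alone.
Not all that is in view belongs to the job. Leave any pink look-alike of the bar alone. Of the things that look like the hoop, the larger one is meant.

How it is judged (in metres and radians):
At the end, for the whole second after the job is handed in: The bar lies still and level (0.04 rad) with the second bolt up through its slot: slot middle within 15 mm of the jig's x axis, underside 45 to 51 mm above the table. The hoop lies flat round its former (within 5 mm, raised under 3 mm, tilted under 0.06 rad) (y of slot_mid in the frame of jig between -0.015 and 0.015 m and z of slot_mid in the frame of jig between 0.045 and 0.051 m and angle between bar's own z axis and vertical below 0.04 rad and linear speed of bar below 0.02 m/s and horizontal distance between hoop and jig below 0.005 m and z of hoop in the frame of jig below 0.021 m and angle between hoop's own z axis and vertical below 0.06 rad); the robot touches nothing.
It fails at once if the paint jar, the brush or the spare hoop is moved by more than 20 mm (distance of any of paint_jar, brush, spare_hoop from where it was at the start of the episode above 0.02 m).
It fails at once if the hoop is knocked or lifted out of its place round the former (raised more than 10 mm) (z of hoop in the frame of jig above 0.028 m).
It fails at once if the bar is forced or slammed against a bolt or the jig (over 60 N) (contact force between bar and jig above 60 N).
It also fails if it takes over 58 s, if anything falls off the work surface, if the arm or the gripper's body presses on something with over 40 N, if the wrist force passes 120 N, or if a joint passes its speed limit or range.

## Working session

There is one attempt and no reset: what is moved stays moved. The work goes in short steps, Python scripts to look and compute and a shell command to move; the robot and the scene stay as the last step left them, time stands still between calls to the robot, and variables do not carry over. Pictures are saved under pics/ and viewed, about 8 in all and at most 12, crops included, and the job is handed in when it is done.

```bash
mkdir -p pics; python3 - <<'E'
from bench import *
import cv2,numpy as np
s=get_state();print({k:np.round(v,3) for k,v in s.items()})
try: print(tips_ahead() if callable(tips_ahead) else tips_ahead)
except Exception as e: print(e)
for n in("side","top"):
    p,d=camera(n);cv2.imwrite(f"pics/{n}0.png",p);np.save(f"{n}0.npy",d);m=camera_model(n);print(n,m)
E
```

```text
{'time': np.float64(0.0), 'joint_positions': array([-1.335,  0.151,  1.438, -0.   ,  1.554, -0.134]), 'qd': array([ 0.   ,  0.   ,  0.002, -0.   , -0.001,  0.   ]), 'effort': array([-5.0000e-03, -7.1307e+01, -5.7087e+01, -0.0000e+00,  9.0000e-03,
        0.0000e+00]), 'ee_pos': array([ 207.759, -535.929,  252.687]), 'tcp_rot': array([-0.378,  2.021, -2.018]), 'contact_force': array([ 0.44 , -0.498, -0.205]), 'torque': array([ 0.034, -0.008,  0.008]), 'finger_gap': np.float64(85.927)}
22.0
side {'intrinsics': array([[499.90316289,   0.        , 305.44387996],
       [  0.        , 499.90316289, 202.52113444],
       [  0.        ,   0.        ,   1.        ]]), 'k1': -0.03133654289086782, 'rvec': array([ 0.98693923, -2.58413444,  0.90330357]), 'tvec': array([ 316.8046489 ,  261.90415902, 1234.8301399 ])}
top {'intrinsics': array([[427.71948606,   0.        , 319.05504333],
       [  0.        , 427.71948606, 195.30487467],
       [  0.        ,   0.        ,   1.        ]]), 'k1': -0.06713093387779961, 'rvec': array([ 2.13829337, -2.1851647 ,  0.10945572]), 'tvec': array([  26.25772563,  418.75774282, 1398.32250684])}
```

View pics/top0.png

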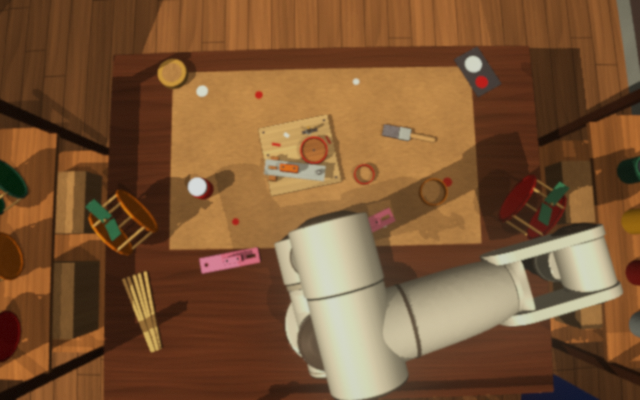

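View pics/side0.png

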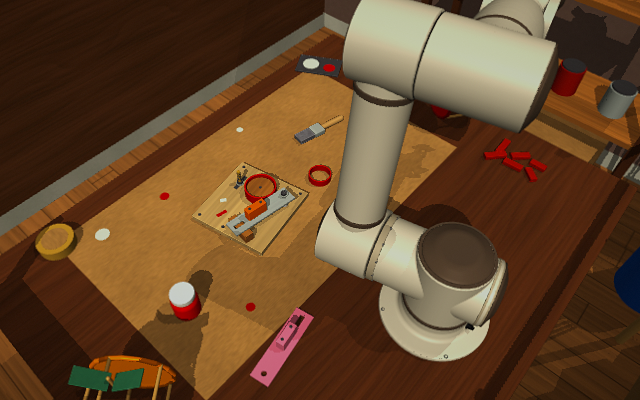

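The top view shows the jig at about (302,155) with the bar from (268,168) to (325,172) and the orange grip at (289,168). The red hoop round the former is at (314,150). A smaller red hoop at (366,174) and a pink bar at (230,260) are decoys. The side view shows the grip at (257,208) and the pivot near (284,193). I'll confirm with enlarged crops.

```bash
cat > h.py <<'E'
import cv2,numpy as np
from bench import *
def ray(n,uv):
    m=camera_model(n);K=m["intrinsics"];R=cv2.Rodrigues(np.array(m["rvec"]))[0];t=np.array(m["tvec"])
    q=cv2.undistortPoints(np.array(uv,float).reshape(-1,1,2),K,np.array([m["k1"],0,0,0.]))[:,0]
    d=np.c_[q,np.ones(len(q))]@R; return -R.T@t,d
def plane(n,uv,z):
    c,d=ray(n,uv); return c+d*((z-c[2])/d[:,2])[:,None]
def proj(n,P):
    m=camera_model(n);return cv2.projectPoints(np.array(P,float).reshape(-1,3),np.array(m["rvec"]),np.array(m["tvec"]),m["intrinsics"],np.array([m["k1"],0,0,0.]))[0][:,0]
def crop(n,p,x0,y0,w,h,k,f):
    cv2.imwrite(f,cv2.resize(p[y0:y0+h,x0:x0+w],None,fx=k,fy=k,interpolation=cv2.INTER_CUBIC))
E
python3 - <<'E'
from h import *
a=cv2.imread("pics/top0.png");b=cv2.imread("pics/side0.png")
A=cv2.resize(a[105:205,250:350],None,fx=6,fy=6,interpolation=2)[:, :]
B=cv2.resize(b[155:260,185:315],None,fx=6,fy=6,interpolation=2)
cv2.imwrite("pics/top0c.png",A);cv2.imwrite("pics/side0c.png",B[:600])
E
```

```text
(no output)
```

View pics/top0c.png

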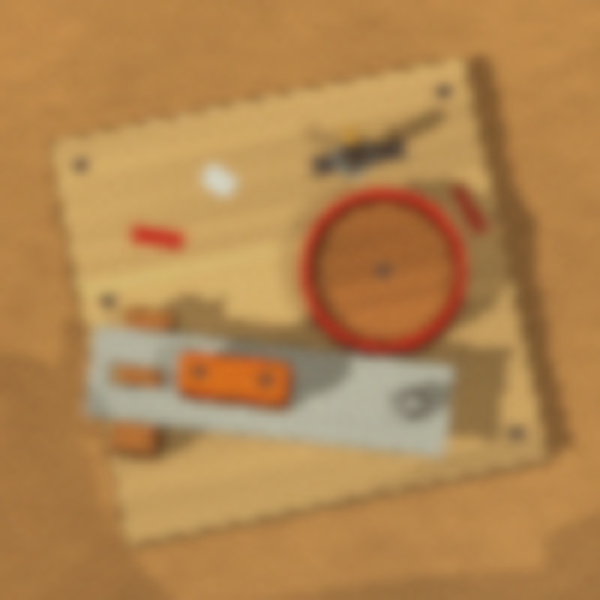

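View pics/side0c.png

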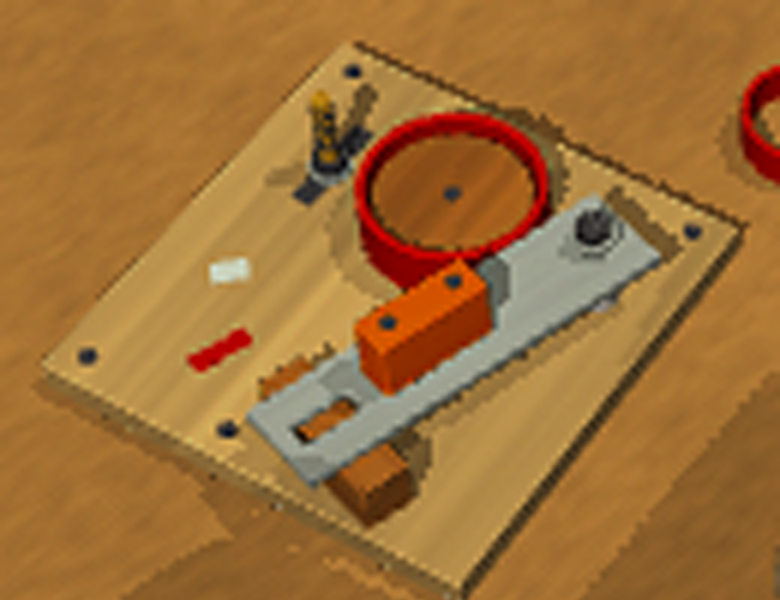

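```bash
cat >> h.py <<'E'
TO,SO=(250,105),(185,155)
def un(U,o,k=6): return (np.array(U,float).reshape(-1,2)+.5)/k-.5+np.array(o)
E
python3 - <<'E'
from h import *
J=np.array([[118,-70],[118,170],[-118,170],[-118,-70]],float)
def fit(J,W):
    a=J-J.mean(0);b=W-W.mean(0);th=np.arctan2((a[:,0]*b[:,1]-a[:,1]*b[:,0]).sum(),(a*b).sum())
    R=np.array([[np.cos(th),-np.sin(th)],[np.sin(th),np.cos(th)]]);t=W.mean(0)-R@J.mean(0)
    return th,R,t,np.round(W-(J@R.T+t),1).tolist()
Wt=plane("top",un([[468,58],[55,140],[130,543],[557,457]],TO),18)[:,:2]
Ws=plane("side",un([[352,43],[42,366],[462,595],[742,226]],SO),18)[:,:2]
res=[]
for n,W in(("top",Wt),("side",Ws)):
    th,R,t,e=fit(J,W);print(n,th,t,e);res.append((th,t))
th=np.mean([r[0] for r in res]);t=np.mean([r[1] for r in res],0)
R=np.array([[np.cos(th),-np.sin(th)],[np.sin(th),np.cos(th)]])
inj=lambda P:np.round((P[:,:2]-t)@R,1)
# bolt tip, nut
for nm,z,U,V in(("bolt",70,[350,130],[320,98]),("nut",70,[415,400],[594,212])):
    print(nm,inj(plane("top",un(U,TO),z)),inj(plane("side",un(V,SO),z)))
# hoop and grip
for n in("top","side"):
    p=cv2.imread(f"pics/{n}0.png").astype(int);b,g,r=p[...,0],p[...,1],p[...,2]
    o=(r>150)&(g>50)&(g<130)&(b<60)&(r-g>90)
    o=o.astype(np.uint8);k,l,s,c=cv2.connectedComponentsWithStats(o)
    for i in range(1,k):
        if s[i,4]>15: print(n,s[i],c[i],inj(plane(n,c[i],89)))
bar=un([[90,329],[452,366],[443,455],[85,417]],TO);B=plane("top",bar,53);print("bar top",inj(B))
sb=un([[247,410],[600,195],[663,258],[318,485]],SO);print("bar side",inj(plane("side",sb,53)))
print("slot",inj(plane("top",un([136,376],TO),53)),inj(plane("side",un([325,419],SO),53)))
print("hoop c top",inj(plane("top",un([384,270],TO),48)), "side",inj(plane("side",un([453,190],SO),48)))
# grip block top corners
G=un([[182,353],[292,362],[288,409],[178,400]],TO);print("grip",inj(plane("top",G,89)),"c",inj(plane("top",G,89).mean(0)[None]))
GS=un([[355,332],[462,260],[493,292],[386,365]],SO);print("gripS",inj(plane("side",GS,89)))
E
```

```text
top 0.17978458573518089 [569.84585397  29.5121097 ] [[-1.2, 0.5], [-0.3, -0.1], [0.7, 1.2], [0.7, -1.5]]
side 0.18110656435048725 [568.14955014  29.93224581] [[-2.4, -1.5], [0.1, 0.4], [-1.1, 1.8], [3.4, -0.7]]
bolt [[75.6  5.3]] [[74.   3.4]]
nut [[-77.9   0.5]] [[-75.2  -5.5]]
top [255  91   8   8  32] [258.5      94.34375] [[208.7 143. ]]
top [301 137  26  26  84] [317.1547619  147.35714286] [[-3.9 -9.6]]
top [273 143   7   3  16] [275.9375 144.0625] [[ 33.6 118.1]]
top [300 149   8  12  17] [302.76470588 155.35294118] [[-20.1  40.7]]
top [281 165  16   6  63] [288.53968254 167.80952381] [[-50.6  93.2]]
side [244 198  22  23 133] [254.21804511 206.36842105] [[-49.1  95.6]]
side [110 356  32   4  47] [126.87234043 356.76595745] [[-51.3 574.2]]
side [ 89 359  10   9  39] [ 93.58974359 362.53846154] [[3.000e-01 6.213e+02]]
side [111 359  27   3  31] [124.5483871  359.48387097] [[-51.3 581.2]]
side [163 366  11  10  21] [166.95238095 369.76190476] [[-143.2  550.3]]
bar top [[  -0.4  166.7]
 [ -60.7  -23.5]
 [-107.8   -8.8]
 [ -47.8  178.5]]
bar side [[   1.9  159.5]
 [ -63.7  -27.4]
 [-109.2  -10.6]
 [ -48.9  175.7]]
slot [[-31.2 146.9]] [[-30.5 145.3]]
hoop c top [[0.3 2.1]] side [[-0.5  2.9]]
grip [[-31.  117.5]
 [-47.7  61. ]
 [-72.1  68. ]
 [-55.5 124.4]] c [[-51.6  92.7]]
gripS [[-32.4 119.7]
 [-49.3  61.7]
 [-71.3  69.6]
 [-54.5 127.3]]
```

The bolt (yellow tip) is at jig y of about +4, and the bar is at about 72.5°. The orange grip on the steel bar is at jig (-51.3,92.5). The pink bar is the decoy, and the larger red hoop round the former is the real one. Next I work out the approach in tool axes.

```bash
cat >> h.py <<'E'
from scipy.spatial.transform import Rotation as Ro
TH=.1804;T=np.array([569.,29.7]);RJ=np.array([[np.cos(TH),-np.sin(TH)],[np.sin(TH),np.cos(TH)]])
PIV=T+RJ@np.array([-80,0.])
def plan(phi,z,r=96.):
    "move to grip point with bar at phi deg (jig): needed shift in tool rows units, turn units"
    s=get_state();R=Ro.from_rotvec(s["tcp_rot"]).as_matrix();p=np.array(s["ee_pos"])
    a=TH+np.radians(phi);g=np.r_[PIV+r*np.array([np.cos(a),np.sin(a)]),z]
    za=np.arctan2(R[1,2],R[0,2]);d=za-(a+np.pi/2);d=(d+np.pi/2)%np.pi-np.pi/2   # + = clockwise
    b=np.arctan2(p[1]-PIV[1],p[0]-PIV[0])-TH
    print("t",round(s["time"],2),"pos",np.round(p,1),"polar r %.1f phi %.2f"%(np.hypot(*(p[:2]-PIV)),np.degrees(b)),"yawphi %.2f"%np.degrees((za-np.pi/2-TH+np.pi/2)%np.pi-np.pi/2),"F",np.round(s["contact_force"],1),"gap",round(float(s["finger_gap"]),1),"tips",tips_ahead,"q6",round(s["joint_positions"][5],2))
    print("goal",np.round(g,1),"shift units",np.round(R.T@(g-p)/60,3),"turn units %.3f"%(d/1.5))
    return R
E
python3 - <<'E'
from h import *
print(np.round(plan(72.5,110),3))
E
```

```text
t 0.1 pos [ 207.8 -536.   252.8] polar r 619.5 phi -127.47 yawphi 10.85 F [ 0.1 -0.5  0.1] gap 85.6 tips 22.0 q6 -0.13
goal [502.3 110.6 110. ] shift units [-8.471  2.389 -8.271] turn units -0.717
[[-0.932 -0.     0.361]
 [-0.361  0.001 -0.932]
 [-0.    -1.    -0.001]]
```

```bash
python3 -m pendant '[[[-0.35,0,-0.34,0,1],[-0.65,0,-0.63,0,1],[-0.65,0,-0.63,0,0.9],[-0.65,0,-0.63,0,0.8],[-0.65,0,-0.63,0,0.7],[-0.65,0,-0.63,0,0.6],[-0.65,0,-0.63,0,0.5],[-0.65,0,-0.63,0,0.5],[-0.65,0,-0.63,0,0.5],[-0.65,0,-0.63,0,0.5],[-0.65,0,-0.63,0,0.5],[-0.65,0,-0.63,0,0.5],[-0.5,0,-0.5,0,0.5],[-0.2,0,-0.2,0,0.5],[0,0,0,-0.1,0.5],[0,0,0,-0.1,0.5],[0,0,0,-0.1,0.5],[0,0,0,-0.1,0.5],[0,0,0,-0.1,0.5],[0,0,0,-0.1,0.5]]]'; python3 -c "
from h import *
plan(72.5,110)"
```

```text
time: 2.6
ee_pos: [499.1, 106.4, 249.7]
tcp_rot: [-1.068, 1.416, -1.405]
contact_force: [0.2, 0.2, -0.2]
finger_gap: 43.0
t 2.6 pos [499.1 106.4 249.7] polar r 91.5 phi 74.13 yawphi 63.81 F [ 0.2  0.2 -0.2] gap 43.0 tips 22.0 q6 0.33
goal [502.3 110.6 110. ] shift units [-0.077  2.329  0.045] turn units -0.101
```

```bash
python3 -m pendant '[[[-0.077,0.3,0.045,-0.1,0.5],[0,0.5,0,0,0.5],[0,0.5,0,0,0.5],[0,0.5,0,0,0.5],[0,0.3,0,0,0.5],[0,0.1,0,0,0.5],[0,0,0,0,0.5]]]'; python3 -c "
from h import *
plan(72.5,84)
a,_=camera('top');b,_=camera('side')
k=cv2.resize(b[130:260,170:320],None,fx=5,fy=5,interpolation=2)[:600]
cv2.imwrite('pics/s1.png',k)"
```

```text
time: 3.48
ee_pos: [501.7, 106.7, 114.1]
tcp_rot: [-1.152, 1.304, -1.295]
contact_force: [-0.2, 0.1, -0.4]
finger_gap: 42.7
t 3.48 pos [501.7 106.7 114.1] polar r 92.1 phi 72.54 yawphi 72.64 F [-0.2  0.1 -0.4] gap 42.7 tips 22.0 q6 0.18
goal [502.3 110.6  84. ] shift units [-0.065  0.501  0.004] turn units 0.002
```

View pics/s1.png

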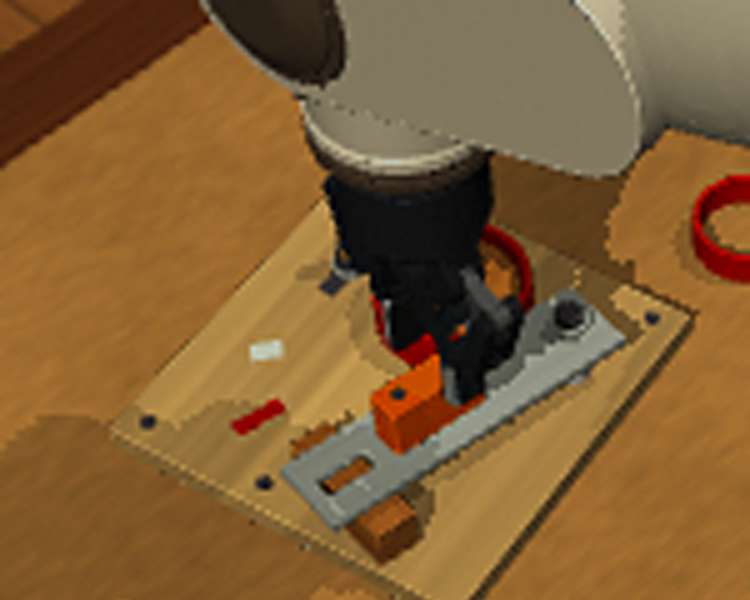

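The jaws straddle the orange block at (430,390) and the finger tips are just above its top, so I descend and grip.

```bash
python3 -m pendant '[[[-0.065,0.12,0,0,0.5],[0,0.25,0,0,0.5],[0,0.14,0,0,0.5],[0,0,0,0,0.5]]]' 30; python3 -m pendant '[[[0,0,0,0,0.3],[0,0,0,0,0.2],[0,0,0,0,0.1],[0,0,0,0,0.1],[0,0,0,0,0.1]]]' 30;  python3 -c "
from h import *
plan(72.5,84)"
```

```text
time: 4.08
ee_pos: [502.7, 111.2, 82.7]
tcp_rot: [-1.15, 1.302, -1.295]
contact_force: [-0.9, -0.7, 0.8]
finger_gap: 42.4
time: 4.7
ee_pos: [502.9, 111.1, 83.0]
tcp_rot: [-1.15, 1.302, -1.296]
contact_force: [0.2, 0.3, -2.1]
finger_gap: 21.5
t 4.7 pos [502.9 111.1  83. ] polar r 96.6 phi 72.20 yawphi 72.67 F [ 0.2  0.3 -2.1] gap 21.5 tips 22.0 q6 0.19
goal [502.3 110.6  84. ] shift units [ 0.01  -0.016 -0.009] turn units 0.002
```

```bash
for i in 1 2; do :; done; python3 -m pendant '[[[0.0,-0.06,0,0,0.1],[0.02,-0.06,0,0,0.1],[0,0,0,0,0.1]]]'; python3 -c "
from h import *
plan(72.5,103)"
```

```text
time: 5.08
ee_pos: [502.4, 109.9, 90.5]
tcp_rot: [-1.15, 1.303, -1.295]
contact_force: [-0.2, 0.3, -4.0]
finger_gap: 21.5
t 5.08 pos [502.4 109.9  90.5] polar r 95.3 phi 72.38 yawphi 72.67 F [-0.2  0.3 -4. ] gap 21.5 tips 22.0 q6 0.19
goal [502.3 110.6 103. ] shift units [-0.011 -0.209 -0.004] turn units 0.002
```

```bash
python3 -m pendant '[[[0.02,-0.06,0,0,0.1],[0,0,0,0,0.1]]]'; python3 -c "
from h import *
plan(72.5,103)"
```

```text
time: 5.32
ee_pos: [502.0, 108.7, 94.0]
tcp_rot: [-1.151, 1.303, -1.295]
contact_force: [-0.1, -0.0, -4.9]
finger_gap: 21.5
t 5.33 pos [502.  108.7  94. ] polar r 94.0 phi 72.54 yawphi 72.66 F [-0.1 -0.  -4.9] gap 21.5 tips 22.0 q6 0.18
goal [502.3 110.6 103. ] shift units [-0.033 -0.15   0.001] turn units 0.002
```

```bash
python3 -m pendant '[[[0.03,-0.06,0,0,0.1],[0.03,-0.06,0,0,0.1],[0,0,0,0,0.1]]]'; python3 -c "
from h import *
plan(72.5,104,90)"
```

```text
time: 5.7
ee_pos: [501.5, 105.0, 101.7]
tcp_rot: [-1.15, 1.304, -1.294]
contact_force: [-0.7, 0.5, -4.6]
finger_gap: 21.3
t 5.7 pos [501.5 105.  101.7] polar r 90.4 phi 72.53 yawphi 72.66 F [-0.7  0.5 -4.6] gap 21.3 tips 22.0 q6 0.18
goal [501.5 104.6 104. ] shift units [ 0.006 -0.038  0.   ] turn units 0.002
```

```bash
python3 -m pendant '[[[0.02,-0.05,0,0,0.1],[0,0,0,0,0.1]]]'; python3 -c "
from h import *
plan(72.5,104,90)
a,_=camera('top');b,_=camera('side')
k=cv2.resize(b[140:260,190:310],None,fx=5,fy=5,interpolation=2)[:600]
cv2.imwrite('pics/s2.png',k)"
```

```text
time: 5.95
ee_pos: [501.3, 103.5, 104.8]
tcp_rot: [-1.151, 1.303, -1.295]
contact_force: [0.6, -0.0, -5.9]
finger_gap: 21.4
t 5.95 pos [501.3 103.5 104.8] polar r 88.9 phi 72.54 yawphi 72.66 F [ 0.6 -0.  -5.9] gap 21.4 tips 22.0 q6 0.17
goal [501.5 104.6 104. ] shift units [-0.019  0.014  0.001] turn units 0.002
```

View pics/s2.png

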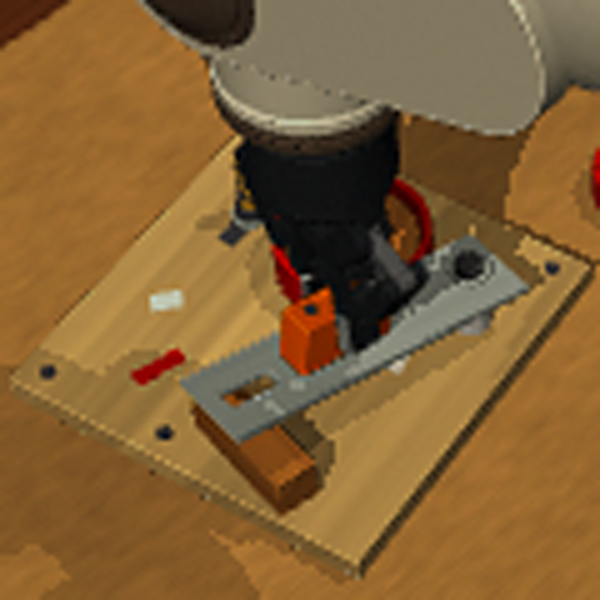

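The bar is now tilted, with its free end at about (215,400) standing above the rest block. I'll use depth to check the end's height before swinging.

```bash
python3 -c "
from h import *
_,d=camera('side')
m=camera_model('side');R=cv2.Rodrigues(np.array(m['rvec']))[0];t=np.array(m['tvec'])
for U in ([215,400],[228,420],[255,412],[320,385],[430,320],[490,290]):
    uv=un(U,(190,140),5);i=np.round(uv[0]).astype(int);z=d[i[1],i[0]]
    c,v=ray('side',uv);P=(c+v*z)[0];j=(P[:2]-T)@RJ;print(np.round(j,1),round(P[2],1),'r %.1f'%np.hypot(j[0]+80,j[1]))
"
```

```text
[-27.3 161.4] 90.7 r 169.8
[-38.9 166.5] 87.5 r 171.5
[-48.2 155.6] 88.4 r 158.8
[-63.6 120.1] 82.0 r 121.2
[-82.3  45.3] 68.6 r 45.4
[-92.3   1.5] 54.7 r 12.4
```

```bash
python3 -m pendant '[[[0.004,0,0.08,0.035,0.1],[0.008,0,0.155,0.07,0.1],[0.008,0,0.155,0.07,0.1],[0.008,0,0.155,0.07,0.1],[0.008,0,0.155,0.07,0.1],[0,0,0,0,0.1]]]'; python3 -c "
from h import *
plan(46,104.8,88.9)"
```

```text
time: 6.85
ee_pos: [541.3, 88.9, 104.4]
tcp_rot: [-0.861, 1.647, -1.637]
contact_force: [0.5, 1.2, -4.6]
finger_gap: 21.4
t 6.85 pos [541.3  88.9 104.4] polar r 89.5 phi 44.95 yawphi 44.83 F [ 0.5  1.2 -4.6] gap 21.4 tips 22.0 q6 0.63
goal [539.6  89.3 104.8] shift units [ 0.01  -0.007 -0.027] turn units -0.014
```

```bash
python3 -m pendant '[[[0.008,0,0.08,0.035,0.1],[0.01,0,0.155,0.07,0.1],[0.01,0,0.155,0.07,0.1],[0.01,0,0.155,0.07,0.1],[0.01,0,0.155,0.07,0.1],[0,0,0,0,0.1]]]'; python3 -c "
from h import *
plan(14,104.8,88.9)
b,_=camera('side');cv2.imwrite('pics/s3.png',cv2.resize(b[140:260,190:310],None,fx=5,fy=5,interpolation=2))"
```

```text
time: 7.6
ee_pos: [568.1, 58.4, 104.5]
tcp_rot: [-0.494, 1.951, -1.94]
contact_force: [0.9, -0.2, -4.7]
finger_gap: 21.7
t 7.6 pos [568.1  58.4 104.5] polar r 88.9 phi 18.62 yawphi 18.03 F [ 0.9 -0.2 -4.7] gap 21.7 tips 22.0 q6 1.04
goal [571.3  52.  104.8] shift units [ 0.004 -0.006  0.119] turn units 0.047
```

View pics/s3.png

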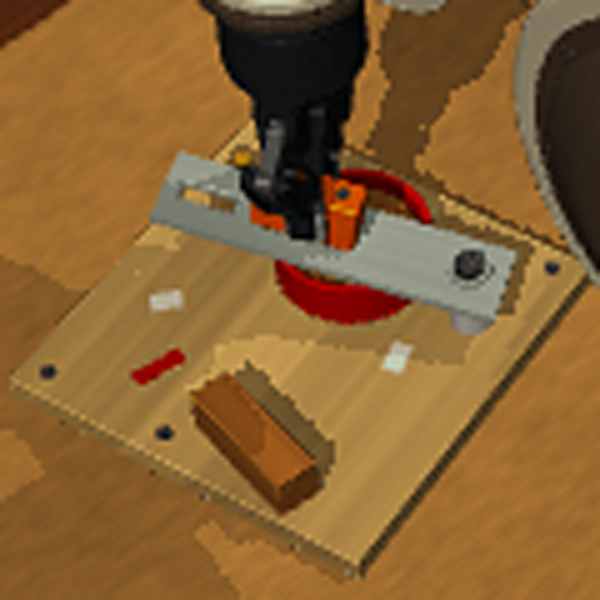

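The bolt tip is at (243,157) in this crop, and the slot at (208,195) is approaching it well above the hoop. I swing the last 17°.

```bash
python3 -m pendant '[[[0.006,0,0.09,0.04,0.1],[0.007,0,0.14,0.06,0.1],[0.006,0,0.12,0.055,0.1],[0.003,0,0.06,0.025,0.1],[0,0,0,0,0.1]]]'; python3 -c "
from h import *
plan(1.5,104.8,88.9)
b,_=camera('side');a,_=camera('top');cv2.imwrite('pics/s4.png',np.hstack([cv2.resize(b[140:200,205:275],None,fx=6,fy=6,interpolation=2),cv2.resize(a[110:170,285:345],None,fx=6,fy=6,interpolation=2)]))"
```

```text
time: 8.28
ee_pos: [576.0, 37.7, 104.8]
tcp_rot: [-0.252, 2.102, -2.089]
contact_force: [3.3, 0.8, -5.8]
finger_gap: 21.1
t 8.28 pos [576.   37.7 104.8] polar r 88.6 phi 4.28 yawphi 3.32 F [ 3.3  0.8 -5.8] gap 21.1 tips 22.0 q6 1.26
goal [577.3  33.6 104.8] shift units [-0.005 -0.001  0.072] turn units 0.021
```

View pics/s4.png

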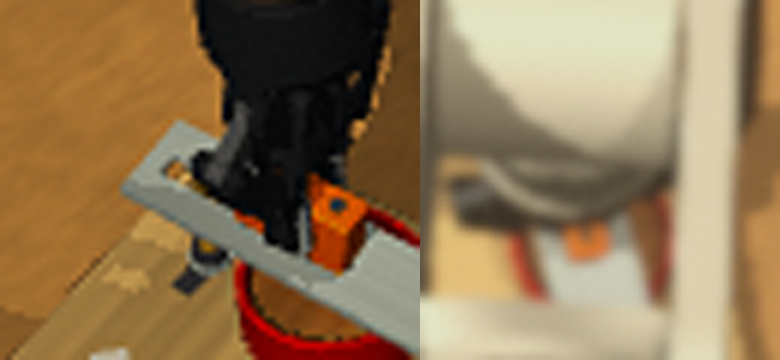

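The slot at (180,172) is still slightly left of the expected tip position at (201,188). I rotate about 2° more, then lower gently.

```bash
python3 -m pendant '[[[0,0,0.057,0.024,0.1],[0,0,0,0,0.1]]]'; python3 -c "
from h import *
plan(1.5,98,91)"; python3 -m pendant '[[[-0.015,0.05,0,0,0.1],[-0.015,0.04,0,0,0.1],[0,0,0,0,0.1]]]';python3 -c "
from h import *
plan(1.5,98,91)
b,d=camera('side');cv2.imwrite('pics/s5.png',cv2.resize(b[150:200,205:275],None,fx=10,fy=10,interpolation=2))"
```

```text
time: 8.62
ee_pos: [576.7, 34.5, 104.8]
tcp_rot: [-0.216, 2.122, -2.11]
contact_force: [2.6, 0.7, -6.4]
finger_gap: 21.2
t 8.62 pos [576.7  34.5 104.8] polar r 88.6 phi 2.19 yawphi 1.23 F [ 2.6  0.7 -6.4] gap 21.2 tips 22.0 q6 1.29
goal [579.4  34.   98. ] shift units [-0.041  0.112  0.018] turn units -0.003
time: 9.0
ee_pos: [578.4, 34.9, 99.3]
tcp_rot: [-0.217, 2.121, -2.11]
contact_force: [0.7, 0.3, -0.5]
finger_gap: 21.2
t 9.0 pos [578.4  34.9  99.3] polar r 90.3 phi 2.15 yawphi 1.28 F [ 0.7  0.3 -0.5] gap 21.2 tips 22.0 q6 1.29
goal [579.4  34.   98. ] shift units [-0.013  0.022  0.017] turn units -0.003
```

View pics/s5.png

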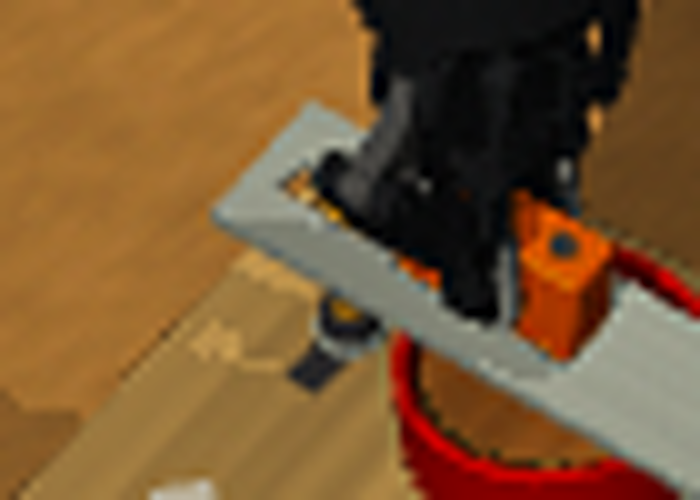

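Brass shows in the slot at (330,212), right at the predicted tip position. I continue down in small steps and watch the force.

```bash
python3 -m pendant '[[[-0.012,0.025,0,0,0.1],[0,0,0,0,0.1]]]'; python3 -m pendant '[[[-0.012,0.025,0,0,0.1],[0,0,0,0,0.1]]]'
```

```text
time: 9.3
ee_pos: [579.1, 35.0, 97.9]
tcp_rot: [-0.217, 2.121, -2.11]
contact_force: [0.4, 0.7, -0.7]
finger_gap: 21.6
time: 9.55
ee_pos: [579.8, 35.2, 96.4]
tcp_rot: [-0.217, 2.121, -2.11]
contact_force: [0.7, -0.1, -0.6]
finger_gap: 21.7
```

```bash
python3 -m pendant '[[[-0.012,0.025,0,0,0.1],[0,0,0,0,0.1]]]'; python3 -m pendant '[[[-0.012,0.025,0,0,0.1],[0,0,0,0,0.1]]]'; python3 -m pendant '[[[-0.012,0.025,0,0,0.1],[0,0,0,0,0.1]]]'
```

```text
time: 9.8
ee_pos: [580.6, 35.3, 94.8]
tcp_rot: [-0.217, 2.121, -2.11]
contact_force: [-0.1, 0.8, -0.0]
finger_gap: 21.5
time: 10.05
ee_pos: [581.3, 35.5, 93.2]
tcp_rot: [-0.218, 2.121, -2.11]
contact_force: [0.2, 0.4, -0.8]
finger_gap: 21.6
time: 10.3
ee_pos: [582.0, 35.6, 91.5]
tcp_rot: [-0.218, 2.121, -2.11]
contact_force: [0.0, 1.0, -0.8]
finger_gap: 21.5
```

```bash
python3 -m pendant '[[[-0.012,0.03,0,0,0.1],[-0.012,0.03,0,0,0.1],[0,0,0,0,0.1]]]'; python3 -m pendant '[[[-0.01,0.025,0,0,0.1],[0,0,0,0,0.1]]]'; python3 -m pendant '[[[-0.008,0.02,0,0,0.1],[0,0,0,0,0.1]]]'; python3 -c "
from h import *
plan(1.5,83,96)
b,d=camera('side');cv2.imwrite('pics/s6.png',cv2.resize(b[150:200,205:275],None,fx=8,fy=8,interpolation=2))"
```

```text
time: 10.68
ee_pos: [583.5, 36.0, 87.6]
tcp_rot: [-0.218, 2.121, -2.11]
contact_force: [-0.1, -0.7, -0.7]
finger_gap: 21.3
time: 10.92
ee_pos: [584.1, 36.1, 86.0]
tcp_rot: [-0.218, 2.121, -2.11]
contact_force: [-0.6, 0.3, -0.9]
finger_gap: 21.8
time: 11.18
ee_pos: [584.6, 36.2, 84.8]
tcp_rot: [-0.218, 2.121, -2.11]
contact_force: [0.3, 0.8, -0.1]
finger_gap: 21.9
t 11.18 pos [584.6  36.2  84.8] polar r 96.5 phi 2.14 yawphi 1.29 F [ 0.3  0.8 -0.1] gap 21.9 tips 22.0 q6 1.29
goal [584.3  35.   83. ] shift units [0.009 0.029 0.018] turn units -0.002
```

View pics/s6.png

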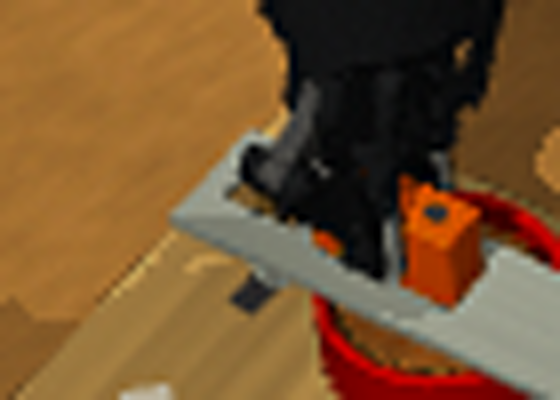

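The bar is nearly flat, with its end at (250,140). The bolt is hidden behind the finger. I lower the last ~2 mm until it takes load.

```bash
python3 -m pendant '[[[-0.004,0.015,0,0,0.1],[0,0,0,0,0.1]]]'; python3 -m pendant '[[[-0.004,0.015,0,0,0.1],[0,0,0,0,0.1]]]'
```

```text
time: 11.48
ee_pos: [584.8, 36.3, 83.9]
tcp_rot: [-0.218, 2.121, -2.11]
contact_force: [0.8, 0.5, 0.7]
finger_gap: 21.6
time: 11.72
ee_pos: [585.0, 36.3, 83.8]
tcp_rot: [-0.218, 2.121, -2.11]
contact_force: [-2.2, -0.4, 0.4]
finger_gap: 21.4
```

```bash
python3 -m pendant '[[[0,0,0,0,0.3],[0,0,0,0,0.45],[0,0,0,0,0.5],[0,0,0,0,0.5],[0,0,0,0,0.5]]]'; python3 -m pendant '[[[0,-0.1,0,0,0.5],[0,-0.2,0,0,0.5],[0,-0.5,0,0,0.5],[0,-0.7,0,0,0.5],[0,-0.7,0,0,0.5],[0,-0.7,0,0,0.5],[-0.7,0,0.7,0,0.5],[-0.7,0,0.7,0,0.5],[-0.7,0,0.7,0,0.5],[0,0,0.7,0,0.5],[0,0,0.7,0,0.5],[0,0,0,0,0.5]]]'; python3 -c "
from h import *
b,d=camera('side');np.save('s7.npy',d);cv2.imwrite('pics/s7f.png',b);cv2.imwrite('pics/s7.png',cv2.resize(b[140:260,190:320],None,fx=5,fy=5,interpolation=2))"
```

```text
time: 12.35
ee_pos: [585.3, 36.3, 83.7]
tcp_rot: [-0.217, 2.121, -2.11]
contact_force: [0.8, 0.2, 0.6]
finger_gap: 42.5
time: 13.85
ee_pos: [755.5, -149.7, 274.4]
tcp_rot: [-0.209, 2.113, -2.107]
contact_force: [-0.5, 0.7, -0.5]
finger_gap: 42.7
```

View pics/s7.png

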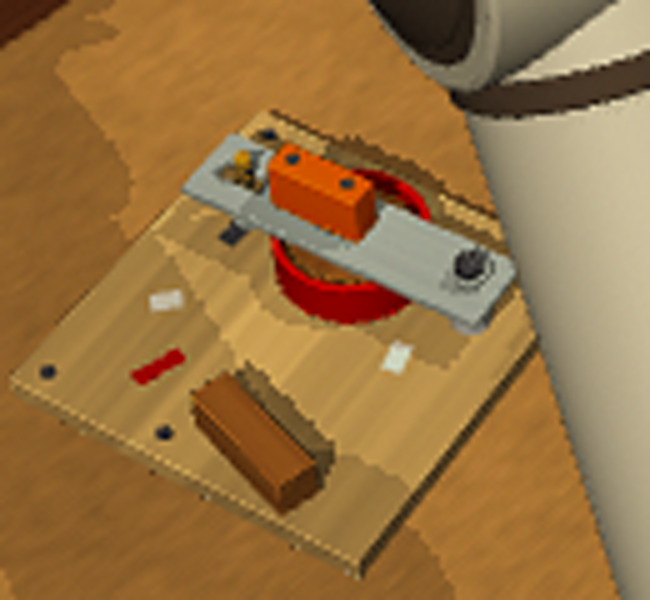

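The bolt stands up through the slot at (243,160), and the bar looks flat across the hoop. I check its height by depth.

```bash
python3 -c "
from h import *
d=np.load('s7.npy')
X=[];
for U in ([210,180],[235,147],[235,196],[400,262],[420,225],[480,295],[440,285],[500,265],[300,222],[340,248]):
    uv=un(U,(190,140),5);i=np.round(uv[0]).astype(int);z=d[i[1],i[0]]
    c,v=ray('side',uv);P=(c+v*z)[0];j=(P[:2]-T)@RJ;X.append([*j,P[2]]);print(np.round(X[-1],1))
X=np.array(X);A=np.c_[X[:,:2],np.ones(len(X))];s=np.linalg.lstsq(A,X[:,2],rcond=None)[0];print('slopes',s)
print(get_state()['contact_force'],get_state()['time'])
"
```

```text
[88.7 16.6 53.9]
[ 91.  -10.8  54.9]
[69.4 18.8 53.7]
[-38.5  10.6  54.3]
[-32.9 -18.   54.1]
[-89.3   6.9  54.1]
[-67.2  13.5  55.6]
[-87.3 -16.7  54.6]
[27.9 13.6 51.1]
[-3.9 19.3 53.8]
slopes [-3.58325116e-03 -1.98575465e-02  5.41104126e+01]
[-0.80952764 -0.53348949  0.26866877] 13.9
```

```bash
python3 -c "
from bench import *
print(job_done())"
```

```text
the job is handed in; nothing more can be done
None
```

The hold-down bar now lies flat across the hoop with the second bolt up through its slot. I let go, drew the arm clear and handed the job in at about 14 s. No verdict was reported.

**What I did:**
- Gripped the orange block, lifted the free end by about 11°, and swung it about 71° round the pivot.
- Eased it down over the bolt in small steps. The measured tool force never showed contact with the bolt tip, and stayed under about 7 N throughout.

**Last checks:**
- **Bar:** depth readings put its top at about 54 mm, so its underside is at about 49 mm (target 45 to 51). Its slopes were -0.004 along and -0.020 across, under the 0.04 limit. One of the ten depth points read 3 mm low, which I took as noise.
- **Bolt:** it shows brass through the slot in the final picture, which places the slot middle a few mm from the jig's x axis.
- **Hoop:** it looks in place round the former, but I judged that by eye and did not measure it.
- **Jar, brush and spare hoop:** the arm did not go near them, and I did not re-measure their positions.

**Disagreements:** the bolt's cross-slot position came out at jig y 3.4 mm from one camera and 5.3 mm from the other. The bar's angle from position and from tool yaw differed by up to 1°, which is within the pivot play.

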